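Close the change-gear box: stud in line, cover on its post, held down on the seal

TASK

Close up the gear box on the bench: first turn the quarter-turn stud on its sloping frame until the stud's T head lies in line with the cover's slot (straight across the frame), then take the loose cover by its handle, hang its eye on the frame's post and let its slot go down over the T head. Press the cover home against the frame, squeezing the rubber seal flat, and finish still holding it pressed there, so that I can give the stud its locking turn; leave the tools and parts lying about where they are.

Things in the scene. Friction and masses are not known exactly. Their poses are not given: they have to be found in the camera images.
- housing: grey cast gear box, 200 x 170 mm, fixed to the bench, low side (62 mm) nearest the robot, rising to 135 mm at the back. Origin: centre of its underside; x towards its high back, y to its left, z up.
- frame: the flat metal frame (flange, 219 x 176 mm) on the box's sloping top, tilted 20 degrees towards the robot, round a 94 x 82 mm opening with two gears in it. Origin: middle of the metal face; z out of the face (square to it), x up the slope, y to the left. Four cap screw heads stand 5 mm high near its corners (x +-95, y +-75 mm). When the cover is home its frame coincides with this one.
- post_tip (a point): tip of the upright round steel post on the upper end of the frame: 10 mm thick, 30 mm high from the metal face, its last 8 mm tapering to 4 mm; this point is the tip, at (84, 0, 30) mm in the frame's axes.
- stud_head (a point): middle of the T head of the quarter-turn stud on the lower end of the frame, on the turning axis, at (-78, 0, 13.5) mm in the frame's axes. The head is a rounded steel bar 26 mm long, 9 mm thick, 14 mm high, from 6.5 to 20.5 mm above the metal face, on an 8 mm shank; a dark line runs along its top.
- stud (a joint): angle of the stud, rad: 0 = head straight across the frame (along the frame's y), in line with the cover's slot; positive = turned counter-clockwise seen from outside the face. It starts between 0.8 and 1.35, turns from -0.35 to 1.57 with slight friction (0.06 N m) and stays where left. No stop or click at 0. The head passes the slot only within about 0.2 of 0; otherwise the cover rides up on it.
- seal (a joint): squeeze of the black rubber seal round the opening, m: 0 = free, its top 4.5 mm above the metal face. It gives straight into the frame: about 6 N to start, 2 N more per mm, about 15 N in all when the cover meets the metal (0.0045); the cover's weight alone does not squeeze it. It springs back when let go. Outside of the seal: 107 x 96 mm, centred 4 mm up the slope from the frame's origin.
- cover: loose flat bare-metal cover, 5 mm thick, about 0.32 kg, 161 x 116 mm with a 36 x 36 mm tab at its far (+x) end, lying handle up on the bench. Origin: on its underside, under the opening's middle; x towards the tab with the eye, z up to the handle side. The plate runs from x -95 to +66 mm, the tab to +102 mm.
- cover_eye (a point): centre of the 14 mm round hole (eye) in the tab, on the underside, at (84, 0, 0) mm in the cover's axes.
- cover_slot (a point): centre of the slot near the other end, 34 mm along the cover's y by 14 mm along x, on the underside, at (-78, 0, 0) mm in the cover's axes.
- cover_grip (a point): middle of the black bridge handle's bar, which runs along the cover's length: 84 mm long (along the cover's x), 12 mm thick (along y), 18 mm high, from 23 to 41 mm above the underside; this point at (4, 0, 32) mm in the cover's axes, right above the middle of the seal when the cover is home. Open underneath between feet 36 mm either side of it.
- screwdriver_orange: orange screwdriver, 226 mm; leave alone
- screwdriver_teal: teal screwdriver, 186 mm; leave alone
- spanner_4: small spanner, 148 mm; leave alone
- flange_nut: steel flange nut, 42 mm; leave alone

How it is judged:
By the outcome, as a careful person would: the job done as asked, in the order asked, and still so for the second after the job is handed in, while the arm keeps its last pose, push and grip.
It also fails if it takes over 61 s, if anything falls off the work surface, if the arm or the gripper's body presses on something with over 40 N, if the wrist force passes 120 N, or if a joint passes its speed limit or range.

ROBOT

A 6-joint arm with a two-finger parallel gripper is mounted at the origin on a cart in front of the work surface, level with it; the furniture and walls round the work are solid. World frame = base frame: x ahead of the robot, y to its left, z up, the work surface at z = 0. Lengths are in m, angles in rad, forces in N, time in s.
With the tool pointing down it reaches from about 0.3 to 0.825 m from the base axis. Payload 5.4 kg.
Tool frame: the origin (TCP) lies midway between the tips of the shut fingers; the grasp point (between the pads) lies 19 mm behind it (ctrl.hold_point_z is the distance from the TCP to the grasp point, in m); z points along the fingers, y is the line along which they close (so a half turn about z gives the same grasp; the last joint's range is limited). The gripper opens to 92 mm and grips with 3 to 60 N. Pads are 20 mm wide; open, the fingers measure 128 mm over their backs; the gripper's body (75 mm by 189 mm) begins 69 mm behind the grasp point.
Start: joints at [0.905, 0.158, 1.597, -0, 1.386, -0.21], TCP at [0.253, 0.516, 0.215] pointing down, gripper open.
Joint ranges: [-2.91, 2.91], [-0.94, 2.29], [0.18, 2.7], [-1.29, 4.43], [0.17, 2.64], [-3, 3]. Speed limits (rad/s): [2.57, 2.57, 3.14, 3.14, 3.14, 3.14].

INTERFACE

Orientations are given as a rotation vector (axis times angle).
In Python, from workcell import ctrl, cams gives the robot as it stands.
- The arm moves only by the tool step_arm, never from a script. Its arguments are lists of equal length, an entry for each row: "offset": the shift along the tool's x, y, z in mm, a list of three; "angular": the turn, a rotation vector about the tool's x, y, z in degrees, a list of three; "jaw": the finger opening in mm, from 0 to 91.9. A call has 1 to 20 rows; each row is the pose to reach, as a shift and turn from the pose commanded when the call began, along the tool's axes at that moment; what a row does not reach only later rows make up. A row lasts 1/12 s, in which the tool goes at most 41.7 mm and 7.16 degrees, less where a joint would pass 70% of its speed; a pose out of reach is approached as far as the arm can. A call with a gripper value outside its range is refused whole. The fingers move at their own pace and stop on an object; "newtons" is the grip in N (left out, the last holds). Time passes only in rows, so rows that repeat a pose let the fingers close. It gives the time, the measured TCP pose, the force, the opening and the grip force at its end, in the units of the state.
- ctrl.get_obs(): the state, without advancing time (a new reading comes with each control period).
- cams.snapshot(name): name is "scene" or "top" or "wrist"; returns the picture (480x640x3 uint8, blue, green, red); there is no depth.
- cams.camera_params(name): a dict with "camera_matrix" (3x3 intrinsics, pixels), "R" (3x3) and "t" (3): a world point X has camera coordinates R X + t; the wrist camera has in their place "hand_eye" (4x4, takes a point from camera to tool coordinates, whose origin is the TCP and whose axes are the flange's). Camera axes: x right, y down, z forward; pixel columns grow to the right and rows downward; lengths in m; the calibration is good to about 2 mm. The wrist camera is an equidistant fisheye: a pixel r from the principal point sees the ray r / f radians off the axis. A picture is of the moment at which its call begins: read the wrist's pose just before it. camera_params takes no time and is no camera call.
- ctrl.close_job(): hands the job in; it is judged then, once.
The state is a dict: "clock": time; "joint_pos": joint angles; "qvel": joint speeds; "effort": joint torques, N m; "ee_pos": TCP position; "tool_rot": TCP orientation; "ft_force": force on the tool from outside, world axes, zero at the start; "wrist_torque": the same for the moment, N m; "finger_gap": finger opening in m; "grip_force": force on a finger pad.
Only numpy, scipy, OpenCV 4.12 (cv2) and the standard library are available. Lean on these libraries where they do the work, as an engineer would, in place of code of your own. Each camera call takes 0.05 s, during which the arm holds its last target. There are 200 camera calls.

## Working session

There is one attempt and no reset: what is moved stays moved. The work goes in short steps, Python scripts to look and compute and a tool call to move; the robot and the scene stay as the last step left them, time stands still between calls to the robot, and variables do not carry over. Pictures are saved under pics/ and viewed, at most 10 in all, crops included, and the job is handed in when it is done.

Besides the shell and the picture viewer there is one more tool, called as name(argument=value, ...), one argument or row to a line, values as JSON. step_arm: Moves the arm, as the interface text tells. Its arguments: {"type":"object","properties":{"offset":{"type":"array"},"angular":{"type":"array"},"jaw":{"type":"array"},"newtons":{"type":"number"}},"required":["offset","angular","jaw"]}

```bash
ls; mkdir -p pics; python3 - <<'E'
from workcell import ctrl,cams
import cv2,numpy as np
np.set_printoptions(precision=4,suppress=True)
for n in("scene","top"):
    cv2.imwrite(f"pics/{n}0.png",cams.snapshot(n))
    p=cams.camera_params(n);print(n,p)
print(cams.camera_params("wrist"));o=ctrl.get_obs();print(o)
E
```

```text
pics
scene {'camera_matrix': array([[612.8494,   0.    , 317.5088],
       [  0.    , 612.8494, 232.4622],
       [  0.    ,   0.    ,   1.    ]]), 'R': array([[-0.8296, -0.5581, -0.0172],
       [-0.2602,  0.4136, -0.8725],
       [ 0.4941, -0.7193, -0.4883]]), 't': array([0.5303, 0.1987, 1.0879])}
top {'camera_matrix': array([[619.2495,   0.    , 316.9188],
       [  0.    , 619.2495, 229.6876],
       [  0.    ,   0.    ,   1.    ]]), 'R': array([[-0.0136, -0.9997,  0.0212],
       [-0.9989,  0.0126, -0.0459],
       [ 0.0456, -0.0218, -0.9987]]), 't': array([0.1331, 0.5249, 1.2697])}
{'camera_matrix': array([[371.6483,   0.    , 310.4326],
       [  0.    , 371.6483, 235.1169],
       [  0.    ,   0.    ,   1.    ]]), 'hand_eye': array([[-0.0002, -0.9716, -0.2367,  0.0666],
       [ 1.    , -0.    , -0.0008,  0.0008],
       [ 0.0008, -0.2367,  0.9716, -0.1705],
       [ 0.    ,  0.    ,  0.    ,  1.    ]])}
{'clock': 0.1, 'joint_pos': array([ 0.9049,  0.159 ,  1.5981, -0.    ,  1.3862, -0.2101]), 'qvel': array([-0.0008, -0.0003, -0.002 , -0.0009,  0.0018, -0.0006]), 'effort': array([  0.0001, -38.6506, -32.2961,   0.0704,   0.034 ,  -0.    ]), 'ee_pos': array([0.2528, 0.5158, 0.2138]), 'tool_rot': array([-0.7096, -3.0597,  0.0023]), 'ft_force': array([-0.131 , -0.3425, -0.6667]), 'wrist_torque': array([-0.0731,  0.0272, -0.028 ]), 'grip_force': 0.0, 'finger_gap': 0.09193378908592832}
```

View pics/top0.png

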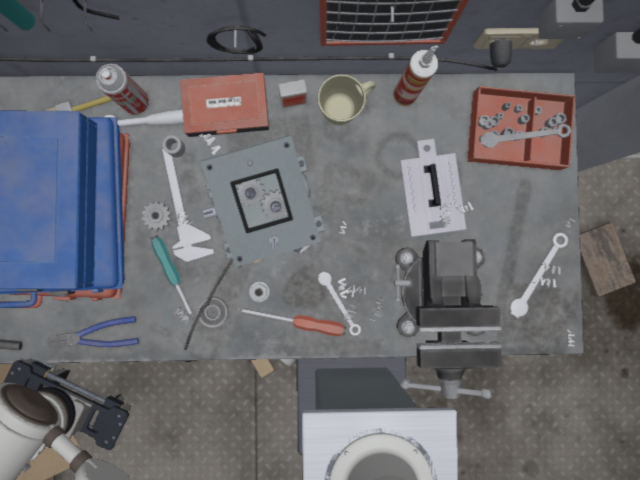

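View pics/scene0.png

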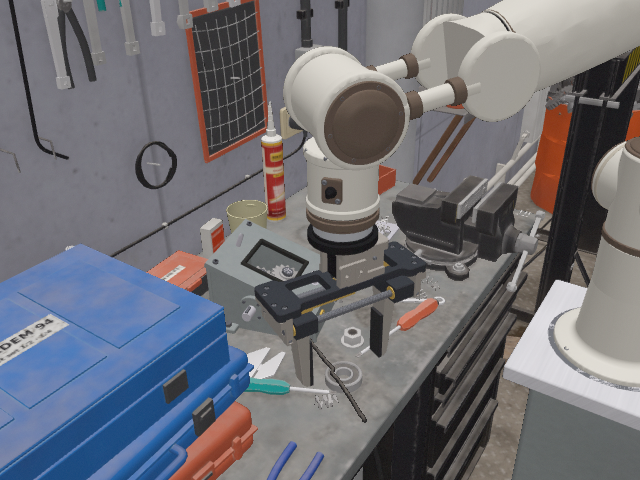

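The top view shows the box around (262,200), with its back facing up, the T head near (275,240) and the post near (250,147). The cover is at (434,195) with its tab up at (427,148). I'll enlarge both.

```bash
python3 - <<'E'
import cv2,numpy as np
a=cv2.imread("pics/top0.png")
c=np.hstack([cv2.resize(a[130:275,195:330],None,fx=4,fy=4,interpolation=2),np.zeros((580,6,3),np.uint8)])[:, :]
d=cv2.resize(a[132:242,395:475],None,fx=3,fy=3,interpolation=2)
d=cv2.copyMakeBorder(d,0,580-d.shape[0],0,0,0)
cv2.imwrite("pics/crop0.png",np.hstack([c,d]))
E
```

```text
(no output)
```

View pics/crop0.png

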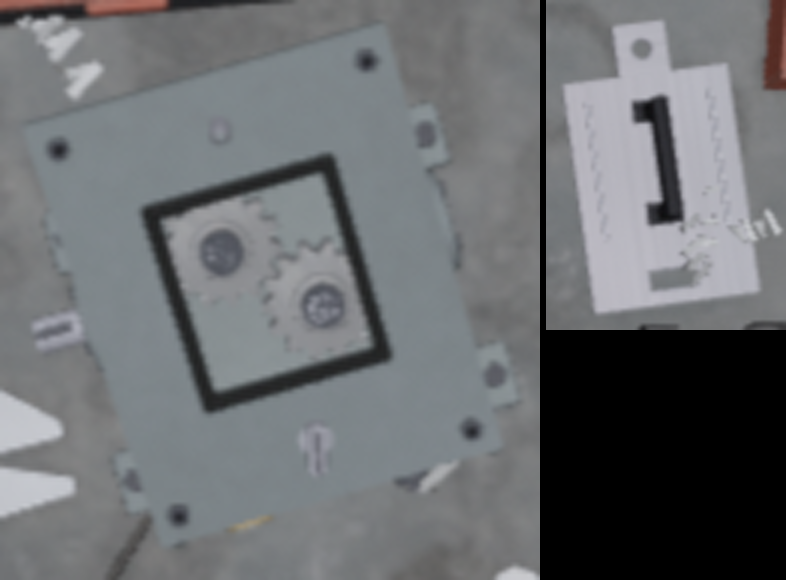

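The crop shows the screw heads at (58,150), (367,61), (471,429) and (179,516), the post at (219,130) and the T head about (317,450), nearly vertical in the image. The cover's corners, eye and slot are all readable. Next I'll fit the poses.

```bash
cat > h.py <<'E'
import numpy as np,cv2
from scipy.optimize import least_squares
from scipy.spatial.transform import Rotation as Ro
np.set_printoptions(precision=4,suppress=True)
def proj(p,X):
    c=np.atleast_2d(X)@p["R"].T+p["t"]; q=c@p["camera_matrix"].T
    return q[:,:2]/q[:,2:]
def wproj(p,obs,X):
    H=p["hand_eye"]; Rt=Ro.from_rotvec(obs["tool_rot"]).as_matrix()
    t=(np.atleast_2d(X)-obs["ee_pos"])@Rt
    c=(t-H[:3,3])@H[:3,:3]
    th=np.arctan2(np.hypot(c[:,0],c[:,1]),c[:,2]);ph=np.arctan2(c[:,1],c[:,0])
    K=p["camera_matrix"];r=K[0,0]*th
    return np.c_[K[0,2]+r*np.cos(ph),K[1,2]+r*np.sin(ph)]
def Rf(yaw,tilt=np.radians(20)): return Ro.from_euler("ZY",[yaw,-tilt]).as_matrix()
FP=np.array([[95,75,5],[95,-75,5],[-95,-75,5],[-95,75,5],[57.5,48,4.5],[57.5,-48,4.5],[-49.5,-48,4.5],[-49.5,48,4.5],[84,0,30]])/1e3
CP=np.array([[66,58,5],[66,-58,5],[-95,-58,5],[-95,58,5],[84,0,5]])/1e3
def fitF(pr,px,x0=(.45,.2,.11,.3),sel=slice(None)):
    f=lambda v:(pr(FP[sel]@Rf(v[3]).T+v[:3])-px).ravel()
    s=least_squares(f,x0);return s.x,f(s.x).reshape(-1,2)
def fitC(pr,px,x0=(.45,-.1,.1),z=0.,sel=slice(None)):
    f=lambda v:(pr(CP[sel]@Rf(v[2],0).T+[v[0],v[1],z])-px).ravel()
    s=least_squares(f,x0);return s.x,f(s.x).reshape(-1,2)
def rel(obs,pos,R):
    "shift (mm, tool axes) and rotvec (deg) from the current pose to pos,R"
    T=Ro.from_rotvec(obs["tool_rot"]).as_matrix()
    return (pos-obs["ee_pos"])@T*1e3,np.degrees(Ro.from_matrix(T.T@R).as_rotvec())
E
python3 - <<'E'
from h import *
from workcell import cams,ctrl
p=cams.camera_params("top")
a=np.array([[58,150],[367,61],[471,429],[179,516],[142,208],[332,153],[391,354],[209,412],[219,130]])
F,r=fitF(lambda X:proj(p,X),(a+.5)/4-.5+[195,130]);print(F,r)
b=np.array([[564,86],[728,65],[760,290],[597,313],[641,48]])-[546,0]
C,r=fitC(lambda X:proj(p,X),(b+.5)/3-.5+[395,132]);print(C,r)
R=Rf(F[3]);print("stud",R@[-.078,0,.0205]+F[:3])
o=ctrl.get_obs()
# look pose over frame: tool z=-frame z, tool x = +-frame x
for s in(1,-1):
    Rt=np.c_[s*R[:,0],-s*R[:,1],-R[:,2]]
    print(s,rel(o,F[:3]+R@[-.03,0,.20],Rt))
    Rd=Rf(C[2],0);Rt=np.c_[s*Rd[:,0],-s*Rd[:,1],-Rd[:,2]]
    print(s,rel(o,np.r_[C[:2],.2],Rt))
E
```

```text
[0.5782 0.2333 0.0905 0.2751] [[ 0.3326 -0.3373]
 [-0.3226 -0.3408]
 [ 0.0872 -0.5218]
 [ 0.243  -0.7003]
 [-0.7779 -0.1862]
 [ 0.2299 -0.5849]
 [ 0.7499  0.8711]
 [-0.9049  0.274 ]
 [ 0.3625  1.4771]]
[ 0.6121 -0.1166  0.1225] [[-0.1278 -0.2939]
 [-0.2448 -0.5644]
 [ 0.2848  0.371 ]
 [-0.194   0.1996]
 [ 0.2837  0.2807]]
stud [0.501  0.2115 0.0831]
1 (array([-344.6729, -175.0146,  -54.2163]), array([-24.1123,   9.3036, 136.3734]))
1 (array([-601.0352, -409.6611,   14.2219]), array([ -0.0588,   0.1112, 146.8655]))
-1 (array([-344.6729, -175.0146,  -54.2163]), array([ -7.3887, -19.1493, -41.4325]))
-1 (array([-601.0352, -409.6611,   14.2219]), array([ -0.0843,  -0.0446, -33.1344]))
```

```bash
python3 - <<'E'
from h import *
from workcell import ctrl
F=np.array([0.5782,0.2333,0.0905,0.2751]);R=Rf(F[3]);o=ctrl.get_obs()
print(rel(o,F[:3]+R@[-.05,0,.12],np.c_[-R[:,0],R[:,1],-R[:,2]]))
E
```

```text
(array([-351.0262, -169.1719,   27.7531]), array([ -7.3883, -19.1494, -41.4303]))
```

step_arm(
  offset=[
    [-351,-169,0],
    [-351,-169,0],
    [-351,-169,0],
    [-351,-169,0],
    [-351,-169,0],
    [-351,-169,0],
    [-351,-169,28],
    [-351,-169,28],
    [-351,-169,28],
    [-351,-169,28],
    [-351,-169,28],
    [-351,-169,28],
    [-351,-169,28],
    [-351,-169,28],
  ],
  angular=[
    [-7.4,-19.1,-41.4],
    [-7.4,-19.1,-41.4],
    [-7.4,-19.1,-41.4],
    [-7.4,-19.1,-41.4],
    [-7.4,-19.1,-41.4],
    [-7.4,-19.1,-41.4],
    [-7.4,-19.1,-41.4],
    [-7.4,-19.1,-41.4],
    [-7.4,-19.1,-41.4],
    [-7.4,-19.1,-41.4],
    [-7.4,-19.1,-41.4],
    [-7.4,-19.1,-41.4],
    [-7.4,-19.1,-41.4],
    [-7.4,-19.1,-41.4],
  ],
  jaw=[91,91,91,91,91,91,91,91,91,91,91,91,91,91],
)

```text
clock: 1.27
ee_pos: [0.4932, 0.2111, 0.1866]
tool_rot: [-0.384, 2.768, 0.07]
ft_force: [-0.8, 0.2, 0.4]
finger_gap: 0.0908
grip_force: 0.0
```

```bash
python3 - <<'E'
from h import *
from workcell import ctrl,cams
o=ctrl.get_obs();im=cams.snapshot("wrist");cv2.imwrite("pics/w1.png",im)
np.savez("o1.npz",ee_pos=o["ee_pos"],tool_rot=o["tool_rot"]);print(o)
p=cams.camera_params("wrist")
F=np.array([0.5782,0.2333,0.0905,0.2751]);print(wproj(p,o,FP@Rf(F[3]).T+F[:3]))
E
```

```text
{'clock': 1.2667, 'joint_pos': array([ 0.1517, -0.1999,  2.0455,  0.0544,  0.9499, -1.719 ]), 'qvel': array([ 0.0091, -0.0026, -0.003 , -0.0004,  0.0006, -0.0058]), 'effort': array([ -0.6086, -24.3427, -32.5046,   0.1163,  -1.2322,   0.0013]), 'ee_pos': array([0.4932, 0.2111, 0.1866]), 'tool_rot': array([-0.3844,  2.7682,  0.0704]), 'ft_force': array([-0.7694,  0.2019,  0.4054]), 'wrist_torque': array([ 0.0169,  0.1598, -0.0325]), 'grip_force': 0.0, 'finger_gap': 0.09077152577006599}
[[386.9757 380.2644]
 [228.1244 379.9931]
 [211.5603 174.3979]
 [402.7278 174.3019]
 [361.1631 347.6867]
 [253.5785 347.5274]
 [246.9075 230.6043]
 [367.2832 230.629 ]
 [307.2378 389.0657]]
```

View pics/w1.png

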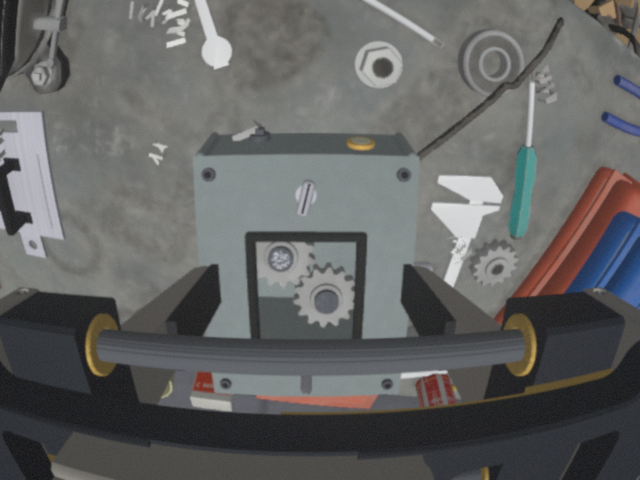

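Wrist view: screw heads are at (209,174), (404,174), (226,384) and (388,384), the seal's near corners at (247,233) and (366,233), and the T head runs from (311,182) to (302,213). An enlarged crop will give better numbers.

```bash
python3 - <<'E'
import cv2,numpy as np
a=cv2.imread("pics/w1.png")
A=cv2.resize(a[160:260,195:415],None,fx=3.5,fy=3.5,interpolation=2)
B=cv2.resize(a[370:396,215:398],None,fx=3.5,fy=3.5,interpolation=2)
B=cv2.copyMakeBorder(B,0,0,0,A.shape[1]-B.shape[1],0)
S=cv2.copyMakeBorder(cv2.resize(a[172:222,285:325],None,fx=3,fy=3,interpolation=2),0,0,0,0,0)
S=cv2.copyMakeBorder(S,0,0,0,A.shape[1]-S.shape[1],0)
print(A.shape,B.shape)
cv2.imwrite("pics/w1c.png",np.vstack([A,B,S]))
E
```

```text
(350, 770, 3) (91, 770, 3)
```

View pics/w1c.png

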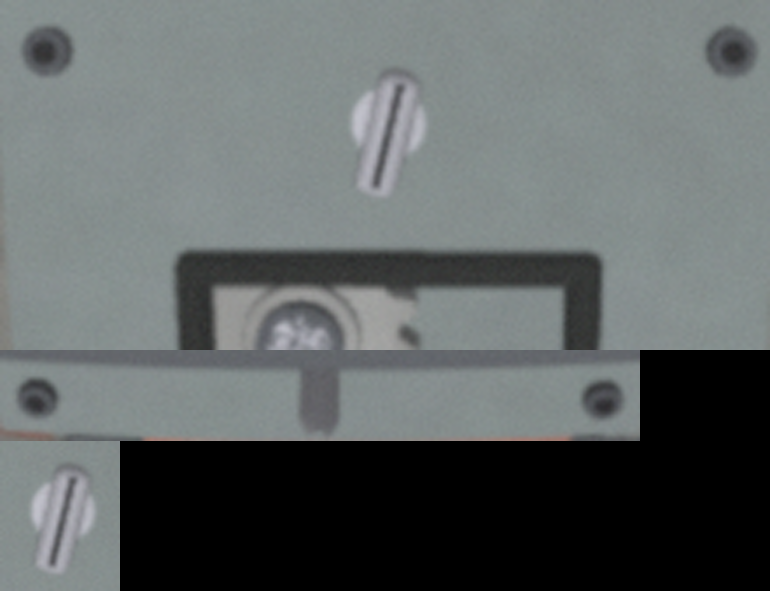

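```bash
cat > m.py <<'E'
from h import *
from workcell import ctrl,cams
p=cams.camera_params("wrist");o=dict(np.load("o1.npz"))
u=lambda q,x,y:(np.array(q)+.5)/3.5-.5+[x,y]
a=u([[48,50],[731,52],[177,252],[601,252]],195,160)
b=u([[602,49],[38,48],[319,81]],215,370)
px=np.vstack([b[0],b[1],a[0],a[1],a[2],a[3],b[2]]);sel=[0,1,2,3,6,7,8]
pt=cams.camera_params("top")
at=(np.array([[58,150],[367,61],[471,429],[179,516],[142,208],[332,153],[391,354],[209,412]])+.5)/4-.5+[195,130]
F,r=fitF(lambda X:wproj(p,o,X),px,sel=sel)
if __name__=="__main__":
    print(F,r)
    f=lambda v:np.r_[(wproj(p,o,FP[sel]@Rf(v[3]).T+v[:3])-px).ravel(),(proj(pt,FP[:8]@Rf(v[3]).T+v[:3])-at).ravel()]
    s=least_squares(f,F);print("joint",s.x,f(s.x).reshape(-1,2))
R=Rf(F[3])
l=u([[402,84],[376,188]],195,160)
g=lambda v:(wproj(p,o,np.array([[v[0],v[1],.0205],[v[2],v[3],.0205]])@R.T+F[:3])-l).ravel()
s=least_squares(g,[-.09,0,-.07,0]).x
th=np.arctan2(-(s[0]-s[2]),s[1]-s[3])%np.pi
if __name__=="__main__":print("stud ends",s*1e3,"theta",th)
E
python3 m.py
```

```text
[0.5762 0.2316 0.0958 0.2728] [[ 0.0828 -0.0473]
 [ 0.023  -0.4003]
 [ 0.1191  0.3059]
 [-0.0776 -0.0292]
 [-0.8041 -0.0577]
 [ 0.7828  0.2011]
 [-0.0897 -0.0913]]
joint [0.5769 0.2319 0.0951 0.2735] [[ 0.1029 -0.2583]
 [ 0.502  -0.525 ]
 [ 0.5877  0.865 ]
 [-0.2462  0.4243]
 [-0.4129  0.2896]
 [ 0.7603  0.4817]
 [ 0.1714 -0.3118]
 [ 0.7399 -0.0539]
 [ 0.4266 -0.0206]
 [ 0.7567  0.176 ]
 [ 0.6002 -0.0392]
 [-0.3193  0.1837]
 [ 0.9032 -0.1915]
 [ 1.3813  1.4776]
 [-0.4775  0.857 ]]
stud ends [-88.4331   2.8844 -66.8439  -2.4371] theta 1.3291244221962029
```

```bash
python3 - <<'E'
from m import *
o=ctrl.get_obs()
S=lambda t:np.c_[[-np.sin(t),np.cos(t),0],[np.cos(t),np.sin(t),0],[0,0,-1]]
print(rel(o,F[:3]+R@[-.078,0,.045],R@S(th)))
E
```

```text
(array([28.9791, -2.9133, 69.6627]), array([ 0.1736,  0.0241, 14.023 ]))
```

step_arm(
  offset=[
    [29,-2.9,40],
    [29,-2.9,69.7],
    [29,-2.9,69.7],
    [29,-2.9,69.7],
    [29,-2.9,85],
    [29,-2.9,97],
    [29,-2.9,106],
    [29,-2.9,106],
    [29,-2.9,106],
    [29,-2.9,106],
    [29,-2.9,106],
    [29,-2.9,106],
    [29,-2.9,106],
    [29,-2.9,106],
  ],
  angular=[
    [0.2,0,14],
    [0.2,0,14],
    [0.2,0,14],
    [0.2,0,14],
    [0.2,0,14],
    [0.2,0,14],
    [0.2,0,14],
    [0.2,0,14],
    [0.2,0,14],
    [0.2,0,14],
    [0.2,0,14],
    [0.2,0,14],
    [0.2,0,14],
    [0.2,0,14],
  ],
  jaw=[35,35,35,35,35,35,35,35,5,5,5,5,5,5],
  newtons=15,
)

```text
clock: 2.48
ee_pos: [0.5037, 0.2102, 0.0778]
tool_rot: [-0.041, 2.8, 0.125]
ft_force: [-2.2, 2.0, 4.5]
finger_gap: 0.0089
grip_force: 15.0
```

step_arm(
  offset=[
    [0,0,0],
    [0,0,0],
    [0,0,0],
    [0,0,0],
    [0,0,0],
    [0,0,0],
    [0,0,0],
    [0,0,0],
    [0,0,0],
    [0,0,0],
    [0,0,0],
    [0,0,0],
    [0,0,0],
    [0,0,0],
    [0,0,0],
    [0,0,0],
  ],
  angular=[
    [0,0,5.5],
    [0,0,11],
    [0,0,16.5],
    [0,0,22],
    [0,0,27.5],
    [0,0,33],
    [0,0,38.5],
    [0,0,44],
    [0,0,49.5],
    [0,0,55],
    [0,0,60.5],
    [0,0,66],
    [0,0,71.5],
    [0,0,76.2],
    [0,0,76.2],
    [0,0,76.2],
  ],
  jaw=[5,5,5,5,5,5,5,5,5,5,5,5,5,5,5,5],
)

```text
clock: 3.82
ee_pos: [0.503, 0.2092, 0.0774]
tool_rot: [1.757, 2.31, 0.404]
ft_force: [-6.5, -4.5, 10.4]
finger_gap: 0.0088
grip_force: 15.0
```

```bash
python3 - <<'E'
from m import *
o=ctrl.get_obs();T=Ro.from_rotvec(o["tool_rot"]).as_matrix()
print(o["joint_pos"],o["ft_force"],o["wrist_torque"],"TCP in frame",R.T@(o["ee_pos"]-F[:3])*1e3);print(R.T@T)
E
```

```text
[ 0.1478 -0.0117  2.1121  0.0626  0.6966 -0.1639] [-6.463  -4.5199 10.4353] [-0.7573  0.8798 -0.2289] TCP in frame [-77.2717  -1.3078   8.7415]
[[ 0.0017  1.     -0.0014]
 [ 1.     -0.0017 -0.0023]
 [-0.0023 -0.0013 -1.    ]]
```

step_arm(
  offset=[
    [0,0,0],
    [0,0,0],
    [0,0,-15],
    [0,0,-40],
    [0,0,-80],
    [0,0,-110],
    [0,0,-110],
    [0,0,-110],
  ],
  angular=[
    [0,0,0],
    [0,0,0],
    [0,0,0],
    [0,0,0],
    [0,0,0],
    [0,0,0],
    [0,0,0],
    [0,0,0],
  ],
  jaw=[17,17,17,50,91,91,91,91],
)

```text
clock: 4.48
ee_pos: [0.4682, 0.2001, 0.1826]
tool_rot: [1.754, 2.307, 0.412]
ft_force: [0.4, -0.3, 0.3]
finger_gap: 0.0482
grip_force: 0.0
```

```bash
python3 - <<'E'
from m import *
o=ctrl.get_obs();im=cams.snapshot("wrist");cv2.imwrite("pics/w2.png",im)
np.savez("o2.npz",ee_pos=o["ee_pos"],tool_rot=o["tool_rot"])
P=wproj(p,o,np.array([[-.078,y,.0205] for y in(-.011,0,.011)])@R.T+F[:3]);print(P,o["ft_force"])
c=P[1].astype(int)
x0,y0=max(c[0]-50,0),max(c[1]-40,0);print(x0,y0)
cv2.imwrite("pics/w2c.png",cv2.resize(im[y0:y0+80,x0:x0+100],None,fx=6,fy=6,interpolation=2))
C=np.array([.6121,-.1166,.1225]);Rd=Rf(C[2],0);Rt=np.c_[-Rd[:,0],Rd[:,1],-Rd[:,2]]
print(rel(o,np.r_[C[:2],0]+Rd@[-.03,0,.15],Rt))
E
```

```text
[[305.6941 249.516 ]
 [305.6189 235.3684]
 [305.5471 220.9499]] [ 0.363  -0.2848  0.2972]
255 195
(array([-339.1133,   11.4851,   39.4183]), array([ 16.6785,  14.4715, -80.6104]))
```

View pics/w2c.png

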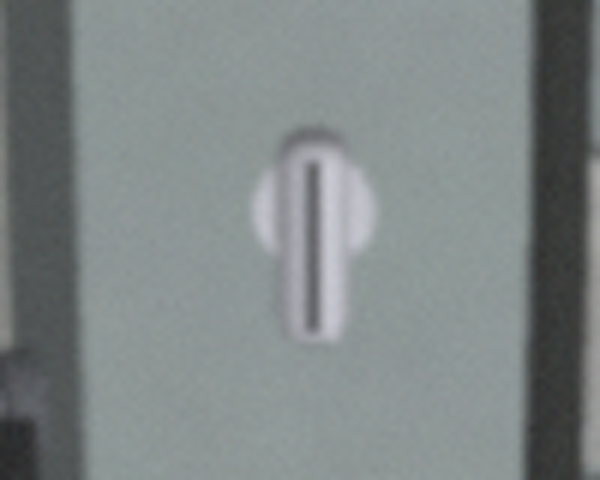

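The T head now lies straight across: its line runs vertically in the crop at column 313, parallel to the seal's edge. On to the cover.

```bash
python3 - <<'E'
from m import *
o=ctrl.get_obs()
print("grip1 in frame",R.T@(np.array([.5037,.2102,.0778])-F[:3])*1e3, "now",R.T@(o["ee_pos"]-F[:3])*1e3)
C=np.array([.6121,-.1166,.1225]);Rd=Rf(C[2],0);Rt=np.c_[-Rd[:,0],Rd[:,1],-Rd[:,2]]
print(rel(o,np.array([.56,.08,.20]),Rt));print(rel(o,np.r_[C[:2],0]+Rd@[0,0,.16],Rt))
E
```

```text
grip1 in frame [-76.2591  -0.5111   8.7579] now [-76.7795  -0.6133 118.239 ]
(array([-140.3185,   60.6092,    1.4705]), array([ 16.5161,  14.2934, -80.6359]))
(array([-343.6661,   44.7127,   38.3897]), array([ 16.5161,  14.2934, -80.6359]))
```

step_arm(
  offset=[
    [-40,20,0],
    [-80,40,1],
    [-120,55,1],
    [-140,60,2],
    [-180,58,8],
    [-220,55,15],
    [-260,52,22],
    [-300,48,30],
    [-344,45,38],
    [-344,45,38],
    [-344,45,38],
    [-344,45,38],
    [-344,45,38],
    [-344,45,38],
    [-344,45,38],
    [-344,45,38],
  ],
  angular=[
    [0,0,0],
    [0,0,-7],
    [2,2,-14],
    [4,3.5,-21],
    [16.5,14.3,-80.6],
    [16.5,14.3,-80.6],
    [16.5,14.3,-80.6],
    [16.5,14.3,-80.6],
    [16.5,14.3,-80.6],
    [16.5,14.3,-80.6],
    [16.5,14.3,-80.6],
    [16.5,14.3,-80.6],
    [16.5,14.3,-80.6],
    [16.5,14.3,-80.6],
    [16.5,14.3,-80.6],
    [16.5,14.3,-80.6],
  ],
  jaw=[91,91,91,91,91,91,91,91,91,91,91,91,91,91,91,91],
)

```text
clock: 5.87
ee_pos: [0.6116, -0.1165, 0.1587]
tool_rot: [0.187, -3.133, -0.003]
ft_force: [-0.3, 0.2, 0.1]
finger_gap: 0.0909
grip_force: 0.0
```

```bash
python3 - <<'E'
from m import *
o=ctrl.get_obs();im=cams.snapshot("wrist");cv2.imwrite("pics/w3.png",im)
np.savez("o3.npz",ee_pos=o["ee_pos"],tool_rot=o["tool_rot"])
C=np.array([.6121,-.1166,.1225]);print(o["joint_pos"],o["ee_pos"]);print(wproj(p,o,CP@Rf(C[2],0).T+[C[0],C[1],0]))
E
```

```text
[-0.3824  0.3264  1.5106  0.0006  1.3078 -2.0728] [ 0.6116 -0.1165  0.1587]
[[370.7358 290.5119]
 [248.2888 290.9123]
 [242.1543 115.9959]
 [375.4872 115.4548]
 [309.5666 308.5578]]
```

View pics/w3.png

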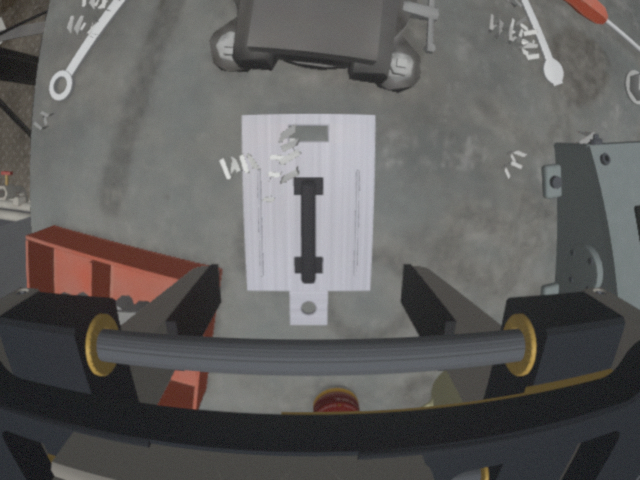

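The cover sits where predicted to within about 1 px: corners at (371,290), (247,290), (242,115) and (376,115), eye at (308,308), bar at column 308. I'll grasp it now.

step_arm(
  offset=[
    [-4.5,0,35],
    [-4.5,0,70],
    [-4.5,0,100],
    [-4.5,0,122],
    [-4.5,0,136],
    [-4.5,0,143],
    [-4.5,0,143],
    [-4.5,0,143],
    [-4.5,0,143],
    [-4.5,0,143],
    [-4.5,0,143],
    [-4.5,0,143],
    [-4.5,0,143],
    [-4.5,0,143],
  ],
  angular=[
    [0,0,0],
    [0,0,0],
    [0,0,0],
    [0,0,0],
    [0,0,0],
    [0,0,0],
    [0,0,0],
    [0,0,0],
    [0,0,0],
    [0,0,0],
    [0,0,0],
    [0,0,0],
    [0,0,0],
    [0,0,0],
  ],
  jaw=[50,50,50,50,50,50,50,50,5,5,5,5,5,5],
  newtons=50,
)

```text
clock: 7.08
ee_pos: [0.6167, -0.1165, 0.0176]
tool_rot: [0.191, -3.135, 0.0]
ft_force: [0.3, -1.8, 1.0]
finger_gap: 0.0119
grip_force: 0.6
```

```bash
python3 - <<'E'
from m import *
o=ctrl.get_obs();C=np.array([.6121,-.1166,.1225]);Rd=Rf(C[2],0);T=Ro.from_rotvec(o["tool_rot"]).as_matrix()
print(Rd.T@(o["ee_pos"]-np.r_[C[:2],0])*1e3,o["ft_force"],np.degrees(Ro.from_matrix(Rd.T@T).as_rotvec()))
E
```

```text
[ 4.5809 -0.4781 17.6035] [ 0.3095 -1.8019  1.0046] [  -0.0469 -179.9784    0.0152]
```

step_arm(
  offset=[
    [0,0,0],
    [0,0,0],
    [0,0,0],
    [0,0,-10],
    [0,0,-30],
    [0,0,-60],
    [0,0,-95],
    [0,0,-130],
    [0,0,-165],
    [0,0,-180],
    [0,0,-180],
    [0,0,-180],
  ],
  angular=[
    [0,0,0],
    [0,0,0],
    [0,0,0],
    [0,0,0],
    [0,0,0],
    [0,0,0],
    [0,0,0],
    [0,0,0],
    [0,0,0],
    [0,0,0],
    [0,0,0],
    [0,0,0],
  ],
  jaw=[5,5,5,5,5,5,5,5,5,5,5,5],
  newtons=50,
)

```text
clock: 8.08
ee_pos: [0.6167, -0.1162, 0.1975]
tool_rot: [0.191, -3.135, -0.0]
ft_force: [-0.5, 0.5, -2.2]
finger_gap: 0.0116
grip_force: 50.0
```

```bash
python3 - <<'E'
from m import *
o=ctrl.get_obs();im=cams.snapshot("wrist");cv2.imwrite("pics/w4.png",im)
np.savez("o4.npz",ee_pos=o["ee_pos"],tool_rot=o["tool_rot"])
T=Ro.from_rotvec(o["tool_rot"]).as_matrix();print(o)
# predicted cover points, cover pose in tool: R=diag(-1,1,-1), TCP at (4.6,0,17.6) in cover
K=np.array([[66,58,5],[66,-58,5],[-95,-58,5],[-95,58,5],[84,0,5],[-85,17,5],[-85,-17,5],[-71,17,5],[-71,-17,5]])/1e3
X=(K-[.0046,0,.0176])*[-1,1,-1]@T.T+o["ee_pos"];print(wproj(p,o,X))
cv2.imwrite("pics/w4c.png",cv2.resize(im[60:330,170:450],(770,594)[:2] and (560,540),interpolation=2))
E
```

```text
{'clock': 8.0833, 'joint_pos': array([-0.3786,  0.3048,  1.4589,  0.0001,  1.3782, -2.0714]), 'qvel': array([ 0.0009,  0.0388,  0.0543, -0.0011, -0.0026, -0.0017]), 'effort': array([  0.0551, -48.3947, -35.5271,  -0.0596,   0.0735,  -0.0011]), 'ee_pos': array([ 0.6167, -0.1162,  0.1975]), 'tool_rot': array([ 0.1914, -3.1355, -0.0004]), 'ft_force': array([-0.4618,  0.4917, -2.1703]), 'wrist_torque': array([ 0.0566,  0.0066, -0.0368]), 'grip_force': 49.99880611896515, 'finger_gap': 0.01157015749557604}
[[405.8899 369.5596]
 [212.5362 369.3507]
 [193.4096  84.1896]
 [424.4818  83.8592]
 [309.1642 395.9789]
 [343.689   99.2949]
 [273.8846  99.3891]
 [343.6437 127.4   ]
 [273.9467 127.4753]]
```

View pics/w4.png

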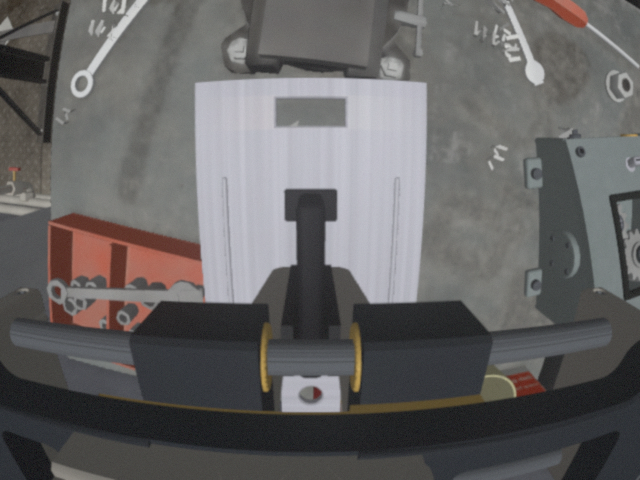

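The cover is held straight: corners at (195,81) and (427,81), slot 275–347 by 97–127, eye (311,394). Next I'll fit its pose in the hand and compute the approach over the frame.

```bash
cat > g.py <<'E'
from m import *
o4=dict(np.load("o4.npz"));T4=Ro.from_rotvec(o4["tool_rot"]).as_matrix()
K=np.array([[-95,-58,5],[-95,58,5],[84,0,5],[-78,0,5]])/1e3
m=np.array([[195,81],[427,81],[310.7,394],[311,112]])
def pose(v): return (K-[v[0],v[1],.0176])@Ro.from_euler("zy",v[2:4]).as_matrix().T*[-1,1,-1]@T4.T+o4["ee_pos"]
s4=least_squares(lambda v:(wproj(p,o4,pose(v))-m).ravel(),[.0046,0,0,0])
E
python3 - <<'E'
from g import *
print(s4.x,s4.fun)
o=ctrl.get_obs();G=np.c_[-R[:,0],R[:,1],-R[:,2]]
for q in([.0046,-.0008,.0176+.075],[.0046,-.0008,.0176+.045]):
    print(rel(o,F[:3]+R@q,G),F[:3]+R@q)
E
```

```text
[ 0.0055 -0.001  -0.0006  0.0101] [-0.1428  0.6352  0.0936  0.7896  0.0603 -0.1161 -0.0151 -1.2817]
(array([ 24.0365, 344.6732,  11.8892]), array([ -1.381 , -20.1472,  -8.5635])) [0.5498 0.2233 0.1844]
(array([ 13.7966, 346.1575,  40.0484]), array([ -1.381 , -20.1472,  -8.5635])) [0.5597 0.2261 0.1562]
```

step_arm(
  offset=[
    [8,20,-20],
    [12,55,-30],
    [16,90,-30],
    [23,130,-30],
    [23,170,-30],
    [23,210,-25],
    [23,250,-15],
    [23,290,0],
    [23,325,8],
    [23,344,12],
    [23,344,12],
    [23,344,12],
    [23,344,12],
  ],
  angular=[
    [-0.4,-6,-3],
    [-0.9,-13,-6],
    [-1.4,-20.1,-8.6],
    [-1.4,-20.1,-8.6],
    [-1.4,-20.1,-8.6],
    [-1.4,-20.1,-8.6],
    [-1.4,-20.1,-8.6],
    [-1.4,-20.1,-8.6],
    [-1.4,-20.1,-8.6],
    [-1.4,-20.1,-8.6],
    [-1.4,-20.1,-8.6],
    [-1.4,-20.1,-8.6],
    [-1.4,-20.1,-8.6],
  ],
  jaw=[5,5,5,5,5,5,5,5,5,5,5,5,5],
)

```text
clock: 9.22
ee_pos: [0.551, 0.2215, 0.1836]
tool_rot: [-0.381, 2.771, 0.064]
ft_force: [0.7, -0.1, -2.4]
finger_gap: 0.0112
grip_force: 50.0
```

```bash
cat > st.py <<'E'
from g import *
o=ctrl.get_obs();G=np.c_[-R[:,0],R[:,1],-R[:,2]];T=Ro.from_rotvec(o["tool_rot"]).as_matrix()
print("TCP in frame mm",R.T@(o["ee_pos"]-F[:3])*1e3,"force in frame",R.T@o["ft_force"],"torque",R.T@o["wrist_torque"],o["grip_force"],o["finger_gap"],o["clock"])
print("to target z+17.6:",rel(o,F[:3]+R@[.0055,-.001,.0176],G))
E
python3 st.py
```

```text
TCP in frame mm [ 4.7273 -2.9203 91.6631] force in frame [-0.1564 -0.2477 -2.4739] torque [ 0.0667  0.3241 -0.0662] 49.998968839645386 0.01122488224506096 9.2167
to target z+17.6: (array([-0.9146,  2.0352, 74.0584]), array([-0.0894, -0.1086,  0.0437]))
```

step_arm(
  offset=[
    [-0.8,1.9,15],
    [-0.8,1.9,30],
    [-0.8,1.9,36],
    [-0.8,1.9,36],
    [-0.8,1.9,36],
    [-0.8,1.9,36],
  ],
  angular=[
    [0,0,0],
    [0,0,0],
    [0,0,0],
    [0,0,0],
    [0,0,0],
    [0,0,0],
  ],
  jaw=[5,5,5,5,5,5],
)

```text
clock: 9.72
ee_pos: [0.5647, 0.2271, 0.1528]
tool_rot: [-0.379, 2.766, 0.065]
ft_force: [-1.0, -0.3, -1.9]
finger_gap: 0.0114
grip_force: 50.0
```

```bash
python3 st.py; python3 - <<'E'
from h import *
from workcell import cams
s=cams.snapshot("scene");cv2.imwrite("pics/s5.png",s);t=cams.snapshot("top");w=cams.snapshot("wrist")
A=cv2.resize(s[190:350,180:400],(770,560),interpolation=2)[:, :]
cv2.imwrite("pics/s5c.png",cv2.resize(np.hstack([cv2.resize(w[60:260,180:440],(390,300),interpolation=2),cv2.resize(s[200:380,190:424],(390,300),interpolation=2)]),None,fx=1,fy=1))
E
```

```text
TCP in frame mm [ 7.9145 -1.2438 57.7508] force in frame [-1.655  -0.0217 -1.4587] torque [ 0.0409  0.302  -0.0098] 49.99907612800598 0.011384388319136894 9.7167
to target z+17.6: (array([ 2.5186,  0.321 , 40.1438]), array([-0.1096,  0.1487,  0.0084]))
```

View pics/s5c.png

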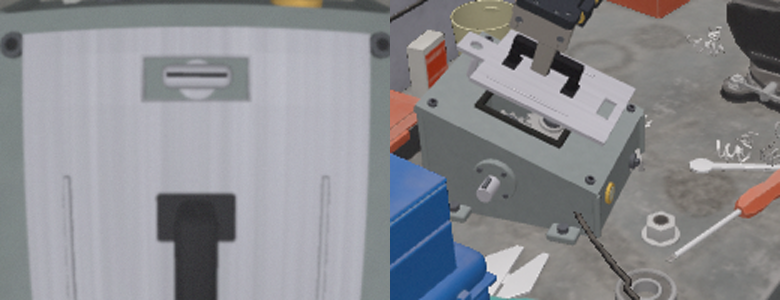

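The T head is visible inside the cover's slot, parallel to it, and the scene view shows the cover hovering parallel to the frame. I'll correct the 2.5 mm in x and settle before lowering.

step_arm(
  offset=[
    [2.4,0.3,0],
    [2.4,0.3,2],
    [2.4,0.3,3],
    [2.4,0.3,3],
    [2.4,0.3,3],
  ],
  angular=[
    [0,0.1,0],
    [0,0.1,0],
    [0,0.1,0],
    [0,0.1,0],
    [0,0.1,0],
  ],
  jaw=[5,5,5,5,5],
)

```text
clock: 10.28
ee_pos: [0.5628, 0.2276, 0.1481]
tool_rot: [-0.381, 2.769, 0.065]
ft_force: [0.6, -0.9, -2.5]
finger_gap: 0.0114
grip_force: 50.0
```

```bash
python3 st.py
```

```text
TCP in frame mm [ 4.7243 -0.2604 53.9275] force in frame [-0.5028 -1.0077 -2.4458] torque [ 0.0552  0.2902 -0.0416] 49.999083280563354 0.011427120242160508 10.2833
to target z+17.6: (array([-0.7956, -0.6889, 36.3281]), array([-0.0812, -0.0325,  0.0556]))
```

step_arm(
  offset=[
    [-0.7,-0.6,0],
    [-0.7,-0.6,4],
    [-0.7,-0.6,8],
    [-0.7,-0.6,12],
    [-0.7,-0.6,15],
    [-0.7,-0.6,15],
    [-0.7,-0.6,15],
  ],
  angular=[
    [0,0,0],
    [0,0,0],
    [0,0,0],
    [0,0,0],
    [0,0,0],
    [0,0,0],
    [0,0,0],
  ],
  jaw=[5,5,5,5,5,5,5],
)

```text
clock: 10.87
ee_pos: [0.5684, 0.2285, 0.1339]
tool_rot: [-0.381, 2.77, 0.065]
ft_force: [0.2, -0.4, -2.6]
finger_gap: 0.0116
grip_force: 50.0
```

```bash
python3 st.py
```

```text
TCP in frame mm [ 5.2279 -0.8872 38.6602] force in frame [-0.8695 -0.472  -2.4972] torque [ 0.0299  0.2566 -0.022 ] 49.9990314245224 0.011649894198310666 10.8667
to target z+17.6: (array([-0.2945, -0.0847, 21.0601]), array([-0.0769, -0.0613,  0.0471]))
```

step_arm(
  offset=[
    [-0.2,0,3],
    [-0.2,0,6],
    [-0.2,0,9],
    [-0.2,0,12],
    [-0.2,0,15],
    [-0.2,0,15],
    [-0.2,0,15],
  ],
  angular=[
    [0,0,0],
    [0,0,0],
    [0,0,0],
    [0,0,0],
    [0,0,0],
    [0,0,0],
    [0,0,0],
  ],
  jaw=[5,5,5,5,5,5,5],
)

```text
clock: 11.45
ee_pos: [0.5736, 0.2299, 0.1206]
tool_rot: [-0.381, 2.769, 0.065]
ft_force: [-5.4, -2.0, 2.4]
finger_gap: 0.0116
grip_force: 50.0
```

```bash
python3 st.py
```

```text
TCP in frame mm [ 5.7657 -0.9534 24.3396] force in frame [-4.5392 -0.4803  4.2073] torque [-0.0139  0.8158 -0.0286] 50.00147581100464 0.011614228710652857 11.45
to target z+17.6: (array([ 0.2604, -0.0363,  6.7399]), array([-0.0855, -0.0451,  0.0607]))
```

step_arm(
  offset=[
    [0.6,0,0],
    [1.0,0,0],
    [1.0,0,1],
    [1.0,0,2],
    [1.0,0,2],
    [1.0,0,2],
  ],
  angular=[
    [0,0,0],
    [0,0,0],
    [0,0,0],
    [0,0,0],
    [0,0,0],
    [0,0,0],
  ],
  jaw=[5,5,5,5,5,5],
)

```text
clock: 11.95
ee_pos: [0.5741, 0.23, 0.1191]
tool_rot: [-0.381, 2.767, 0.065]
ft_force: [-4.5, -1.3, 6.7]
finger_gap: 0.0116
grip_force: 50.0
```

```bash
python3 st.py
```

```text
TCP in frame mm [ 5.7251 -0.9661 22.7328] force in frame [-2.0724 -0.0463  7.9249] torque [ 0.1158  0.6124 -0.0129] 50.00251114368439 0.011630493520736855 11.95
to target z+17.6: (array([ 0.232 , -0.0258,  5.1325]), array([-0.0884,  0.0773,  0.0555]))
```

step_arm(
  offset=[
    [0.2,0,1],
    [0.2,0,2],
    [0.2,0,3],
    [0.2,0,3],
    [0.2,0,3],
  ],
  angular=[
    [0,0,0],
    [0,0,0],
    [0,0,0],
    [0,0,0],
    [0,0,0],
  ],
  jaw=[5,5,5,5,5],
)

```text
clock: 12.37
ee_pos: [0.5749, 0.2302, 0.117]
tool_rot: [-0.381, 2.767, 0.065]
ft_force: [-7.2, -2.2, 11.7]
finger_gap: 0.0116
grip_force: 50.0
```

```bash
python3 st.py
```

```text
TCP in frame mm [ 5.7737 -0.9417 20.4175] force in frame [-3.094  -0.2228 13.545 ] torque [ 0.0547  0.9452 -0.0745] 50.00496447086334 0.011630028065869647 12.3667
to target z+17.6: (array([ 0.2776, -0.0534,  2.8172]), array([-0.0923,  0.0782,  0.0714]))
```

step_arm(
  offset=[
    [0.2,0,1],
    [0.2,0,2],
    [0.2,0,3],
    [0.2,0,3],
    [0.2,0,3],
  ],
  angular=[
    [0,0,0],
    [0,0,0],
    [0,0,0],
    [0,0,0],
    [0,0,0],
  ],
  jaw=[5,5,5,5,5],
  newtons=60,
)

```text
clock: 12.78
ee_pos: [0.575, 0.2302, 0.1169]
tool_rot: [-0.383, 2.769, 0.063]
ft_force: [-29.6, -10.4, 36.6]
finger_gap: 0.0115
grip_force: 60.0
```

```bash
python3 st.py
```

```text
TCP in frame mm [ 5.8258 -0.9645 20.3076] force in frame [-16.8986  -2.0845  45.0799] torque [-0.1794  3.1402 -0.1245] 60.02122700214386 0.011531623045851614 12.7833
to target z+17.6: (array([ 0.3244, -0.029 ,  2.7079]), array([-0.1198, -0.0303,  0.1475]))
```

step_arm(
  offset=[
    [0.3,0,-0.6],
    [0.6,0,-1.2],
    [0.8,0,-1.6],
    [0.8,0,-1.6],
    [0.8,0,-1.6],
  ],
  angular=[
    [0,0,0],
    [0,0,0],
    [0,0,0],
    [0,0,0],
    [0,0,0],
  ],
  jaw=[5,5,5,5,5],
)

```text
clock: 13.2
ee_pos: [0.575, 0.2303, 0.117]
tool_rot: [-0.381, 2.766, 0.065]
ft_force: [-13.3, -4.8, 21.0]
finger_gap: 0.0115
grip_force: 60.0
```

```bash
python3 st.py; python3 - <<'E'
from h import *
from workcell import cams
s=cams.snapshot("scene");w=cams.snapshot("wrist")
cv2.imwrite("pics/s6c.png",np.hstack([cv2.resize(w[60:260,180:440],(390,300),interpolation=2),cv2.resize(s[200:380,190:424],(390,300),interpolation=2)]))
E
```

```text
TCP in frame mm [ 5.8411 -0.9606 20.3874] force in frame [-6.0428 -1.0241 24.5208] torque [ 0.0291  1.4859 -0.052 ] 60.01087009906769 0.01151160156677433 13.2
to target z+17.6: (array([ 0.3491, -0.0338,  2.7865]), array([-0.1035,  0.1624,  0.0908]))
```

View pics/s6c.png

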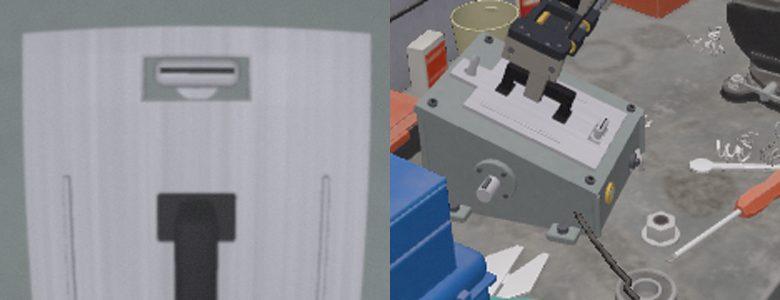

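The T head stands proud through the slot, the post is through the eye, and the cover lies flat on the frame. The push is about 27 N against the seal's 15 N, and the height is the same as it was under 45 N, so the cover is on metal.

```bash
python3 -c "
from workcell import ctrl
print(ctrl.get_obs()['ft_force']);print(ctrl.close_job())"
```

```text
[-14.12101014  -4.64716692  20.15586681]
the job is handed in; nothing more can be done
None
```

I handed the job in at about 13 s on the robot's clock: the stud is turned in line with the slot, and the cover is hung on the post, down over the T head, and still held pressed home on the frame with about 27 N, the seal squeezed flat.

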